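# Line up a display's mounting plate with a drift and drop in the first thumb screw

## Task

Fit the aluminium mounting plate to the back of the display that lies face down: take the plate out of the desk sorter, lay it down flat on the cabinet top and let go, so that you can take it again by its long edges and set it straight and flat into the recess rather than tip it in over the rim. Push the orange-handled drift fully home through either end hole of the plate into the hole below, so that the holes line up, and only then drop one of the two black thumb screws through the other end hole until its head sits on the plate. Leave the drift standing in its hole to keep the line, the other thumb screw in its block, and everything else on the cabinet where it is.

Things in the scene. Friction and masses are not known exactly. Their poses are not given: they have to be found in the camera images.
- display: fixed display lying face down, black and grey, 192 (x) x 250 mm (y), on a grey pad 215 x 275 mm. Origin on the cabinet top under its middle, z up. Housing back 31 mm high; the raised middle block, 92 (x) x 146 mm (y), has a recess 63 (x) x 126 mm (y), floor at 41 mm, rim at 47 mm. The rim of each long side has a 48 mm gap in the middle for fingers, level with the recess floor and open outward.
- recess (a point): middle of the recess floor, 41 mm above the display's origin, axes as the display's.
- hole_left (a point): mouth, at the recess floor, of the blind hole at +46 mm along the display's y: 9.5 mm diameter, upright, 31 mm deep, with a small chamfer.
- hole_right (a point): the same hole at -46 mm along the display's y.
- plate: loose aluminium plate 120 (x) x 60 (y) x 8 mm (z), 120 to 200 g, origin at its middle; alike either way up and either end first. Through holes of 9.5 mm at x = +46 and -46 mm, a 23 mm opening in the middle. It starts on a long edge in the sorter, y axis up, x along the sorter's y, upper edge 68 mm above the cabinet top. Seated, its middle is 4 mm and its upper face 8 mm above the recess floor.
- sorter: fixed dark steel desk sorter, 78 (x) x 136 mm (y), origin on the cabinet top under its middle. Slots run along y, 13 mm wide, floor at 8 mm; dividers reach 39 mm at their outer thirds and 23 mm in the middle 36 mm. The plate stands in the middle slot. Sorter and tool block may change sides.
- tool_block: fixed wooden block, 52 mm (x) by 136 mm (y) by 44 mm high, origin on the cabinet top under its middle. Three upright 11 mm holes at -45, 0 and +45 mm along y hold the drift and the two thumb screws, in any order.
- drift: loose drift pin, 90 g, upright in the block tip down. Origin on its axis under its shoulder, z up. Above: steel shoulder 22 mm diameter, 5 mm high; orange handle 16 mm diameter from 5 to 47 mm; cap 19 mm diameter up to 53 mm. Below: 8 mm shank for 16 mm, then a taper to 3 mm at the tip, 34 mm below the origin. Home when its shoulder rests on the plate, origin 8 mm above the recess floor.
- screw_a: loose thumb screw, 30 g, dropped in without turning. Origin on its axis at the underside of the head, z up. Black round head 19 mm diameter, 15 mm high; shank 7.4 mm diameter, 24 mm long, its last 4.5 mm tapered to 4 mm. Home when the head rests on the plate: origin 8 mm above the recess floor.
- screw_b: a second thumb screw just like screw_a.
- archive: fixed white archive box, 253 (x) x 183 (y) x 196 mm high, at the right end of the cabinet top, with a wicker basket on it up to 285 mm; origin under its middle. The cabinet top itself reaches from x = 0.33 to 0.72 m and y = -0.5 to 0.5 m; the strips in front of the sorter and the block, between display and ends, are free.
- bottle: loose glue bottle, 82 mm diameter, 202 mm high, bystander; origin under its middle.
- beaker: loose white cup, 76 mm diameter, 91 mm high, bystander; origin under its middle.
- tape: loose roll of masking tape lying flat, 104 mm diameter, 25 mm high, bystander.
- shears: loose blue-handled scissors lying flat, 199 mm long, bystander.
- pen: loose red and white marker, 135 mm long, lying, bystander.
- stick: loose yellow and red glue stick, 103 mm long, lying, bystander.
Things that resemble listed ones, but are neither listed nor needed, are in the scene too. There is more than one size of the plate; the one meant has the size given above.

How it is judged:
By the outcome, as a careful person would: the job done as asked, in the order asked, and still so for the second after the job is handed in, with the robot touching nothing.
It also fails if it takes over 72 s, if anything falls off the work surface, if the arm or the gripper's body presses on something with over 40 N, if the wrist force passes 120 N, or if a joint passes its speed limit or range.

## Robot

A 6-joint arm with a two-finger parallel gripper is mounted at the origin on a cart in front of the work surface, level with it; the furniture and walls round the work are solid. World frame = base frame: x ahead of the robot, y to its left, z up, the work surface at z = 0. Lengths are in mm, angles in rad, forces in N, time in s.
With the tool pointing down it reaches from about 325 to 775 mm from the base axis. Payload 9.3 kg.
Tool frame: the origin (TCP) lies midway between the tips of the shut fingers; the grasp point (between the pads) lies 19 mm behind it; z points along the fingers, y is the line along which they close (so a half turn about z gives the same grasp; the last joint's range is limited). The gripper opens to 85 mm and grips with 20 to 120 N. Pads are 22 mm wide; open, the fingers measure 114 mm over their backs; the gripper's body (76 mm by 85 mm) begins 54 mm behind the grasp point. The pads swing forward as they close: fully open they stand 13 mm farther back than shut.
Start: joints at [-1.432, 0.259, 0.021, 1.334, 0, 1.418], TCP at [158.215, -526.749, 231.279] pointing down, gripper open.
Joint ranges: [-3.04, 3.04], [-0.91, 1.82], [-1.04, 1.36], [-1.92, 1.95], [-1.52, 1.45], [-3.14, 3.14]. Speed limits (rad/s): [2.22, 2.22, 2.79, 3.14, 3.14, 3.14].

## Interface

Orientations are given as a unit quaternion [x, y, z, w].
In Python, from workcell import arm gives the robot as it stands.
- The arm moves only by the shell command python3 -m creep 'ROWS' [OPENING] [FORCE]. ROWS is JSON, a list that holds one entry, the list of rows, each a list of 4 numbers: the shift along the tool's x, y, z in m, then the turn about the tool's z in rad. In form: [[[tx, ty, tz, turn], ...]]. A call has 1 to 20 rows; each row shifts and turns the commanded pose from where the row before left it, along the tool's axes as they then stand; what a row does not reach is not made up. A row lasts 1/8 s, in which the tool goes at most 62.5 mm and 10.7 degrees, less where a joint would pass 70% of its speed; a pose out of reach is approached as far as the arm can. A call with a gripper value outside its range is refused whole. OPENING is the finger opening in m, from 0 to 0.0854, set as the call begins (- or left out, the last holds). The fingers move at their own pace and stop on an object; FORCE is the grip in N (left out, the last holds). Time passes only in rows, so rows that do not move let the fingers close. It gives the time, the measured TCP pose, the force, the opening and the grip force at its end, in the units of the state.
- arm.state(): the state, without advancing time (a new reading comes with each control period).
- arm.snapshot(name): name is "scene" or "top" or "wrist"; returns the picture (400x640x3 uint8, red, green, blue); there is no depth.
- arm.get_calibration(name): a dict with "fx", "fy", "cx", "cy" (pixels), "R" (3x3) and "t" (3): a world point X has camera coordinates R X + t; the wrist camera has in their place "T_tool_cam" (4x4, takes a point from camera to tool coordinates, whose origin is the TCP and whose axes are the flange's). Camera axes: x right, y down, z forward; pixel columns grow to the right and rows downward; lengths in mm; the calibration is good to about 2 mm. A picture is of the moment at which its call begins: read the wrist's pose just before it. get_calibration takes no time and is no camera call.
- arm.job_done(): hands the job in; it is judged then, once.
The state is a dict: "time_s": time; "joint_pos": joint angles; "dq": joint speeds; "joint_efforts": joint torques, N m; "ee_pos": TCP position; "tool_rot": TCP orientation; "wrist_force": force on the tool from outside, world axes, zero at the start; "ft_torque": the same for the moment, N m; "gripper_width": finger opening in mm; "gripper_force": force on a finger pad.
Only numpy, scipy, OpenCV 4.12 (cv2) and the standard library are available. Lean on these libraries where they do the work, as an engineer would, in place of code of your own. Each camera call takes 0.05 s, during which the arm holds its last target. There are 200 camera calls.

## Working session

There is one attempt and no reset: what is moved stays moved. The work goes in short steps, Python scripts to look and compute and a shell command to move; the robot and the scene stay as the last step left them, time stands still between calls to the robot, and variables do not carry over. Pictures are saved under pics/ and viewed, at most 10 in all, crops included, and the job is handed in when it is done.

```bash
ls; mkdir -p pics; cat > h.py <<'E'
import numpy as np, cv2
from scipy.spatial.transform import Rotation as Rn
from workcell import arm
def cam(name,st=None):
    c=arm.get_calibration(name); K=np.array([[c['fx'],0,c['cx']],[0,c['fy'],c['cy']],[0,0,1.]])
    if name!='wrist': return K,np.array(c['R']),np.array(c['t'])
    st=st or arm.state(); T=np.eye(4); T[:3,:3]=Rn.from_quat(st['tool_rot']).as_matrix(); T[:3,3]=st['ee_pos']
    W=np.linalg.inv(T@np.array(c['T_tool_cam'])); return K,W[:3,:3],W[:3,3]
def ray(C,px,z):
    K,R,t=C; px=np.atleast_2d(px).astype(float)
    d=(R.T@np.linalg.inv(K)@np.c_[px,np.ones(len(px))].T).T; o=-R.T@t
    return o+d*((z-o[2])/d[:,2])[:,None]
def proj(C,X):
    K,R,t=C; p=(K@(R@np.atleast_2d(X).T+t[:,None])).T; return p[:,:2]/p[:,2:]
def snap(name,tag):
    st=arm.state(); im=np.array(arm.snapshot(name)); cv2.imwrite(f'pics/{tag}.png',im[:,:,::-1]); return im,cam(name,st),st
E
python3 - <<'E'
from h import *
for n in('scene','top'): 
    im,C,s=snap(n,n); print(n,-C[1].T@C[2],C[1][2],C[0][0,0])
s=arm.state();print(s)
print(arm.get_calibration('wrist'))
E
```

```text
pics
scene [ 61.05930367 984.67964806 517.54457994] [ 0.399468   -0.8262391  -0.39718292] 416.5911302475408
top [ 439.17425874    9.48428169 1670.01264328] [ 0.06296762  0.00859108 -0.99797859] 489.9127929374654
{'time_s': 0.1, 'joint_pos': array([-1.43159134e+00,  2.59166142e-01,  2.08570963e-02,  1.33368173e+00,
        9.68636319e-07,  1.41818763e+00]), 'dq': array([-0.0005928 , -0.00140915,  0.00202255, -0.00197972,  0.00019431,
        0.00190288]), 'joint_efforts': array([ 6.32878349e-03, -5.56686044e+01,  3.45075524e+01,  1.14277340e-02,
       -2.13269491e-04, -2.92231711e-06]), 'ee_pos': array([ 158.18794615, -526.51800874,  230.71783066]), 'tool_rot': array([ 9.89374290e-01,  1.45389673e-01,  4.48678653e-06, -5.97207481e-04]), 'wrist_force': array([0.38235568, 0.28631473, 0.85806771]), 'ft_torque': array([0.05460853, 0.01311795, 0.0528115 ]), 'gripper_force': 0.0, 'gripper_width': 85.19887316908512}
{'fx': 288.3749362038785, 'fy': 288.3749362038785, 'cx': 318.5984804960024, 'cy': 201.11417045209797, 'T_tool_cam': array([[-1.00560248e-04, -9.56773423e-01, -2.90834327e-01,
         7.47665166e+01],
       [ 9.99999815e-01,  7.80941322e-05, -6.02675144e-04,
         3.31360856e-01],
       [ 5.99336015e-04, -2.90834334e-01,  9.56773239e-01,
        -1.41559538e+02],
       [ 0.00000000e+00,  0.00000000e+00,  0.00000000e+00,
         1.00000000e+00]])}
```

View pics/scene.png

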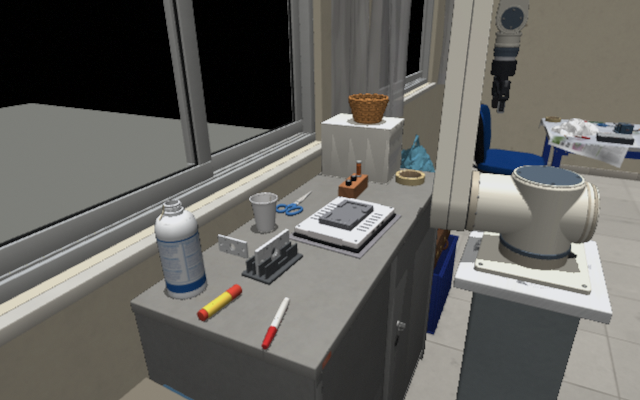

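View pics/top.png

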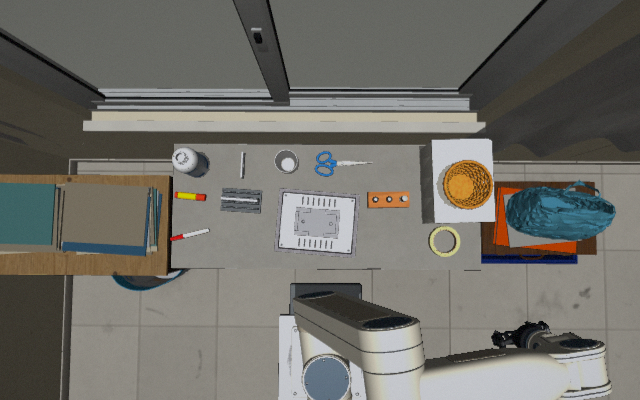

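The scene view shows a light plate upright in the dark sorter at about (271,246) and a second upright plate behind it at (233,244). The block with the orange drift is at (353,185). In the top view the sorter is at (241,201), the display at (317,222) and the block at (388,200), with the lookalike plate at (242,163).

```bash
python3 - <<'E'
from h import *
im=cv2.imread('pics/top.png'); c=cv2.resize(im[145:265,170:430],None,fx=3,fy=3,interpolation=cv2.INTER_CUBIC); cv2.imwrite('pics/topc.png',c)
C=cam('top')
for n,p,z in [('sorter',(241,201),39),('plateslot',(240,198.5),68),('plate2',(242,164),60),('display',(317,222),31),('block',(388,200),44),('tape',(444,240),25),('bottle',(185,160),100),('beak',(286,160),91),('pen',(190,235),8),('stick',(190,196),10),('arch',(435,180),196)]: print(n,ray(C,p,z).round(0))
E
```

```text
sorter [[532. 286.  39.]]
plateslot [[538. 284.  68.]]
plate2 [[653. 281.  60.]]
display [[463.  32.  31.]]
block [[ 538. -204.   44.]]
tape [[ 406. -393.   25.]]
bottle [[660. 459. 100.]]
beak [[663. 133.  91.]]
pen [[417. 462.   8.]]
stick [[549. 465.  10.]]
arch [[ 590. -326.  196.]]
```

View pics/topc.png

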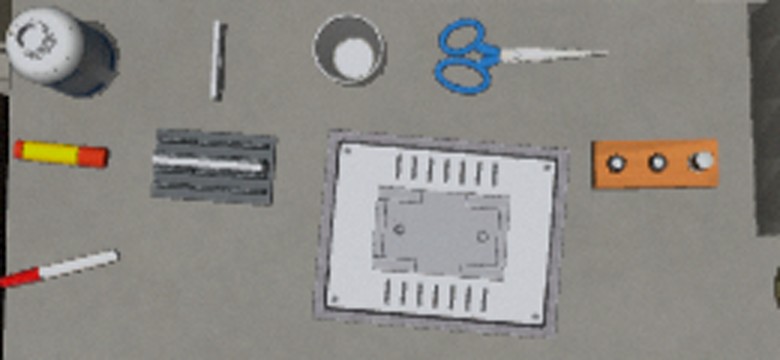

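Two plates could be confused: the one standing in the sorter's middle slot at top px (240,198), and a free-standing one behind the sorter at (242,164). By the description it is the one in the slot. Next I go there and check it close up.

```bash
python3 -m creep '[[[0.035,-0.042,0,0],[0.035,-0.042,0,0],[0.035,-0.042,0,0],[0.035,-0.042,0,0],[0.035,-0.042,0,0],[0.035,-0.042,0,0],[0.035,-0.042,0,0],[0.035,-0.042,0,0],[0.035,-0.042,0,0],[0.035,-0.042,0,0],[0.035,-0.042,0,0],[0.035,-0.042,0,0],[0.035,-0.042,0,0],[0.035,-0.042,0,0],[0.035,-0.042,0,0],[0,0,0,-0.18],[0,0,0,-0.18],[0,0,0,-0.18],[0,0,0,-0.18],[0,0,0,-0.18]]]'; python3 -m creep '[[[0,0,0,-0.18],[0,0,0,-0.18],[0,0,0,0]]]'
cat >> h.py <<'E'
def pose():
    s=arm.state(); x=Rn.from_quat(s['tool_rot']).as_matrix()[:,0]
    return np.r_[s['ee_pos'],np.arctan2(x[1],x[0])],s
def rel(dx,dy):  # world shift -> tool x,y
    p,_=pose(); c,s=np.cos(p[3]),np.sin(p[3]); return np.round([dx*c+dy*s,dx*s-dy*c],1)
E
python3 - <<'E'
from h import *
p,s=pose();print(p.round(3),s['joint_pos'].round(2),s['wrist_force'].round(1))
im,C,_=snap('wrist','w1')
E
```

```text
time_s: 2.6
ee_pos: [479.6, 227.6, 230.9]
tool_rot: [0.826, 0.564, -0.0, -0.0]
wrist_force: [-0.1, 0.3, -0.0]
gripper_width: 85.1
gripper_force: 0.0
time_s: 2.98
ee_pos: [479.7, 227.6, 231.0]
tool_rot: [0.714, 0.7, -0.0, -0.0]
wrist_force: [0.2, 0.8, 0.4]
gripper_width: 85.3
gripper_force: 0.0
[479.671 227.605 230.988   1.551] [ 0.28  0.23 -0.02  1.32  0.    1.88] [0.2 0.8 0.4]
```

View pics/w1.png

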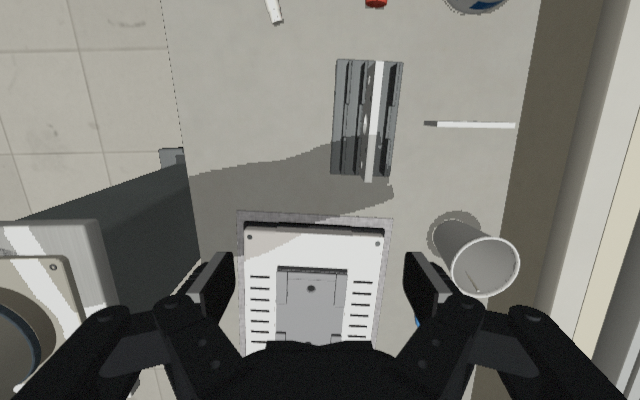

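The wrist view shows the sorter at cols 332–402, rows 60–177, with the plate's bright upper edge from about (378,62) to (369,180). The lookalike plate is at (470,124), and part of the display recess and its left hole shows at (311,288). I'll measure the edge at z = 68.

```bash
python3 - <<'E'
from h import *
im=cv2.imread('pics/w1.png'); C=cam('wrist')
g=cv2.cvtColor(im,6); x0,y0=325,50; r=g[50:190,325:410]
for row in (70,90,110,125,140,160,175): print(row,g[row,350:395].tolist())
m=(r>185).astype(np.uint8); n,l,s,c=cv2.connectedComponentsWithStats(m)
i=1+np.argmax(s[1:,4]); pts=np.argwhere(l==i)[:,::-1]+[x0,y0]
R=cv2.minAreaRect(pts.astype(np.float32)); b=cv2.boxPoints(R); print(R); W=ray(C,b,68); print(W.round(1)); 
print([np.linalg.norm(W[k]-W[k-1]).round(1) for k in range(4)], W.mean(0))
# sorter base outline at known 4 corners by eye
print(ray(C,[(335,60),(404,62),(332,175),(391,178)],[39]*4 if 0 else 39).round(0))
cv2.imwrite('pics/w1c.png',cv2.resize(im[40:200,320:420],None,fx=4,fy=4,interpolation=cv2.INTER_CUBIC)[:600])
E
```

```text
70 [116, 101, 125, 129, 130, 131, 131, 128, 133, 133, 104, 48, 36, 34, 94, 126, 117, 87, 84, 84, 83, 83, 83, 85, 83, 213, 219, 218, 218, 218, 218, 219, 218, 148, 127, 126, 126, 123, 125, 117, 55, 36, 39, 34, 31]
90 [100, 127, 128, 129, 131, 129, 131, 133, 125, 54, 33, 30, 64, 122, 122, 114, 87, 82, 85, 81, 83, 76, 77, 213, 219, 217, 218, 218, 219, 218, 218, 141, 124, 126, 125, 124, 124, 106, 47, 36, 29, 30, 33, 28, 110]
110 [131, 131, 132, 131, 130, 132, 133, 74, 37, 110, 127, 116, 96, 84, 87, 84, 85, 84, 85, 85, 83, 199, 217, 218, 218, 218, 219, 219, 218, 143, 125, 126, 127, 126, 128, 88, 44, 25, 96, 135, 116, 102, 121, 127, 127]
125 [130, 132, 129, 130, 132, 133, 58, 38, 117, 122, 111, 99, 86, 140, 177, 182, 167, 101, 84, 119, 213, 218, 218, 218, 219, 218, 219, 186, 134, 127, 129, 127, 125, 118, 50, 35, 62, 123, 123, 114, 124, 123, 129, 130, 128]
140 [82, 80, 77, 79, 70, 40, 28, 30, 59, 76, 73, 60, 78, 80, 78, 76, 80, 77, 154, 179, 182, 185, 186, 185, 182, 181, 90, 80, 79, 80, 79, 122, 70, 40, 32, 30, 37, 34, 99, 117, 109, 118, 124, 109, 144]
160 [78, 78, 78, 49, 33, 29, 44, 73, 74, 70, 74, 80, 76, 74, 76, 78, 150, 176, 179, 181, 182, 181, 180, 171, 91, 77, 81, 81, 81, 77, 41, 29, 28, 30, 32, 28, 108, 118, 121, 126, 126, 116, 165, 168, 168]
175 [98, 96, 96, 95, 92, 92, 95, 89, 93, 97, 83, 77, 75, 74, 86, 168, 177, 177, 179, 177, 178, 178, 120, 82, 80, 82, 76, 75, 74, 76, 80, 74, 60, 39, 68, 78, 74, 64, 75, 98, 166, 170, 171, 170, 171]
((375.7574157714844, 98.42573547363281), (7.960297584533691, 75.52332305908203), 5.710593223571777)
[[532.5 278.6  68. ]
 [537.9 349.2  68. ]
 [545.5 348.3  68. ]
 [540.7 277.7  68. ]]
[np.float64(8.3), np.float64(70.7), np.float64(7.7), np.float64(70.8)] [539.15447119 313.45187789  68.        ]
[[501. 355.  39.]
 [573. 352.  39.]
 [496. 232.  39.]
 [566. 227.  39.]]
```

View pics/w1c.png

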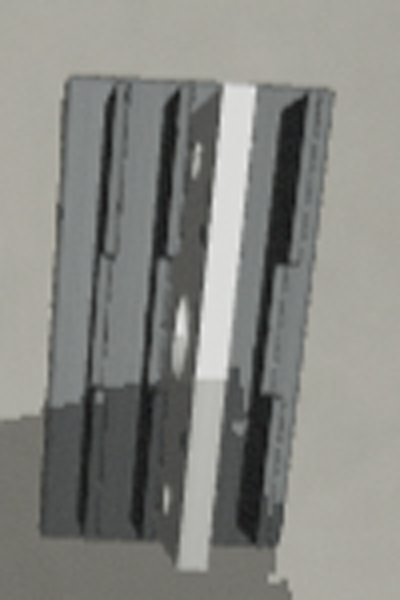

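The crop confirms it: a plate with two end holes and a middle opening stands in the sorter's middle slot. Its upper edge runs from (379,61) to (368,182).

```bash
python3 - <<'E'
from h import *
C=cam('wrist'); W=ray(C,[(379.3,61.2),(368.3,182.5)],68); d=W[0]-W[1]; p,_=pose()
print(W.round(1),np.linalg.norm(d),W.mean(0).round(1)); yaw=np.arctan2(d[1],d[0]); print('yaw',yaw,'turn',p[3]-yaw, rel(*(W.mean(0)-p[:3])[:2]))
E
```

```text
[[541.5 348.5  68. ]
 [534.1 228.9  68. ]] 119.73737066481971 [537.8 288.7  68. ]
yaw 1.5095167987448628 turn 0.038294887110609466 [62.4 56.7]
```

```bash
python3 -m creep '[[[0.0312,0.0284,0,0.038],[0.0312,0.0283,0,0],[0,0,0.05,0],[0,0,0.05,0],[0,0,0.05,0],[0,0,0.03,0],[0,0,0.015,0],[0,0,0,0]]]' 0.085 40; python3 -m creep '[[[0,0,0,0],[0,0,0,0],[0,0,0,0],[0,0,0,0],[0,0,0,0],[0,0,0,0]]]' 0 40
```

```text
time_s: 4.03
ee_pos: [538.6, 287.8, 35.8]
tool_rot: [0.728, 0.686, -0.001, -0.0]
wrist_force: [-0.2, 1.1, -0.5]
gripper_width: 85.0
gripper_force: 0.0
time_s: 4.78
ee_pos: [538.8, 287.9, 36.5]
tool_rot: [0.727, 0.687, 0.0, 0.0]
wrist_force: [-1.3, -0.1, 3.8]
gripper_width: 7.9
gripper_force: 43.9
```

```bash
python3 -m creep '[[[0,0,-0.02,0],[0,0,-0.04,0],[0,0,-0.02,0],[0,-0.04,0,0],[0,-0.05,0,0],[0,-0.044,0,0],[0,0,0,0],[0,0,0.04,0],[0,0,0.025,0],[0,0,0.01,0],[0,0,0.005,0],[0,0,0,0]]]'
```

```text
time_s: 6.28
ee_pos: [405.5, 295.6, 36.6]
tool_rot: [0.727, 0.687, 0.0, 0.0]
wrist_force: [0.6, 0.2, -0.0]
gripper_width: 7.2
gripper_force: 43.1
```

```bash
python3 -m creep '[[[0,0,0.004,0],[0,0,0.002,0],[0,0,0,0]]]';python3 -m creep '[[[0,0,0.001,0],[0,0,0.001,0],[0,0,0,0]]]'
```

```text
time_s: 6.65
ee_pos: [405.0, 295.5, 30.3]
tool_rot: [0.727, 0.687, 0.0, 0.0]
wrist_force: [-0.0, 0.3, -1.5]
gripper_width: 7.6
gripper_force: 43.1
time_s: 7.02
ee_pos: [405.2, 295.5, 28.5]
tool_rot: [0.727, 0.687, 0.0, 0.0]
wrist_force: [0.2, -1.1, 2.5]
gripper_width: 7.7
gripper_force: 43.7
```

```bash
python3 -m creep '[[[0,0,0,0],[0,0,0,0],[0,0,0,0]]]' 0.03; python3 -m creep '[[[0,0.006,0,0],[0,0.004,0,0],[0,0.004,0,0],[0,0.004,0,0],[0,0,0,0],[0,0,0,0]]]'; python3 - <<'E'
from h import *
snap('wrist','w2')
E
```

```text
time_s: 7.4
ee_pos: [405.1, 295.5, 28.3]
tool_rot: [0.727, 0.687, 0.0, -0.0]
wrist_force: [-0.1, -0.0, 0.1]
gripper_width: 29.7
gripper_force: 0.0
time_s: 8.15
ee_pos: [423.0, 294.4, 28.3]
tool_rot: [0.727, 0.687, -0.0, 0.0]
wrist_force: [-0.4, 0.1, -0.3]
gripper_width: 30.4
gripper_force: 0.2
```

View pics/w2.png

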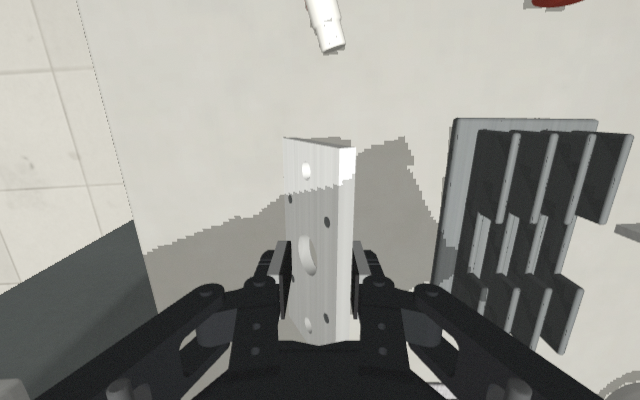

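The plate has tipped and leans on the +x finger. I'll open in steps, follow it down, and let it slide flat.

```bash
python3 -m creep '[[[0,0,0,0],[0,0,0,0],[0,-0.003,0,0]]]' 0.045;  python3 -m creep '[[[0,0,0.006,0],[0,0,0.006,0],[0,0,0,0]]]' 0.052; python3 -m creep '[[[0,0,0.005,0],[0,0,0.005,0],[0,0,0,0]]]' 0.06; python3 -m creep '[[[0,0,0.003,0],[0,0,0,0]]]' 0.066;python3 -m creep '[[[0,0,0.002,0],[0,0,0,0],[0,0,0,0]]]' 0.085;  python3 - <<'E'
from h import *
snap('wrist','w3')
E
```

```text
time_s: 8.57
ee_pos: [420.1, 294.6, 28.3]
tool_rot: [0.727, 0.687, 0.0, 0.0]
wrist_force: [0.9, -0.3, 0.2]
gripper_width: 44.8
gripper_force: 0.3
time_s: 8.95
ee_pos: [419.6, 294.4, 15.6]
tool_rot: [0.727, 0.687, -0.001, -0.0]
wrist_force: [0.0, 0.5, 0.2]
gripper_width: 51.9
gripper_force: 0.1
time_s: 9.32
ee_pos: [419.7, 294.4, 5.8]
tool_rot: [0.727, 0.687, -0.0, -0.0]
wrist_force: [1.1, -0.0, 0.3]
gripper_width: 60.0
gripper_force: 0.2
time_s: 9.57
ee_pos: [419.9, 294.6, 3.1]
tool_rot: [0.727, 0.687, -0.0, -0.0]
wrist_force: [0.7, -0.4, -1.3]
gripper_width: 65.9
gripper_force: 0.2
time_s: 9.95
ee_pos: [420.0, 294.6, 1.3]
tool_rot: [0.727, 0.687, -0.0, -0.0]
wrist_force: [-1.5, 0.4, -1.5]
gripper_width: 85.2
gripper_force: 0.0
```

View pics/w3.png

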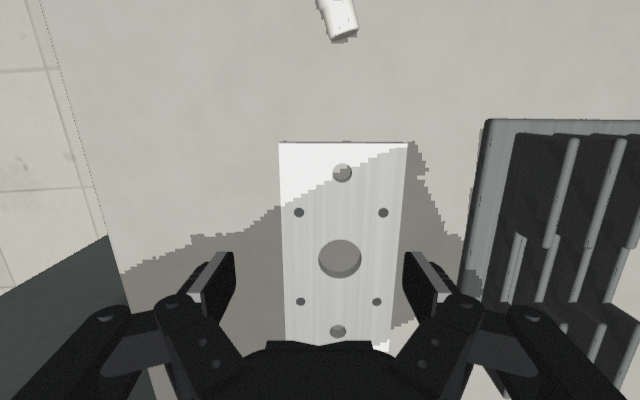

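The plate lies flat between the open fingers, with its holes at (342,173) and (338,331). I'll measure it at z = 8 and recentre.

```bash
cat >> h.py <<'E'
def blob(im,c,w,f):  # centroid & area of the mask component nearest c in window
    x,y=int(c[0]),int(c[1]); r=im[max(0,y-w):y+w,x-w:x+w]; m=f(r).astype(np.uint8)
    n,l,s,cc=cv2.connectedComponentsWithStats(m); k=[i for i in range(1,n) if s[i,4]>8]
    i=min(k,key=lambda i:np.hypot(*(cc[i]-[x-(x-w)-0,y-max(0,y-w)]))); return cc[i]+[x-w,max(0,y-w)],s[i,4]
E
python3 - <<'E'
from h import *
im=cv2.imread('pics/w3.png'); g=cv2.cvtColor(im,6); C=cam('wrist')
for r in (195,230): print(r,g[r,270:295].tolist(),g[r,395:420].tolist())
H=ray(C,[(342,173),(338,331)],8); d=H[0]-H[1]; p,_=pose()
print(H.round(1),np.linalg.norm(d),H.mean(0).round(1),'yaw',np.arctan2(d[1],d[0]),p.round(3))
L=ray(C,[(281.5,230),(401,230)],8); print(L.round(1))
print(ray(C,(340,258.5),8))
E
```

```text
195 [184, 184, 185, 185, 185, 185, 185, 184, 186, 186, 223, 235, 237, 236, 236, 236, 236, 236, 237, 236, 235, 236, 237, 236, 236] [190, 190, 190, 191, 192, 193, 192, 187, 137, 132, 130, 130, 128, 127, 128, 130, 127, 128, 127, 129, 128, 128, 129, 129, 130]
230 [128, 127, 130, 127, 129, 128, 130, 127, 129, 128, 130, 155, 192, 192, 190, 189, 189, 189, 190, 189, 189, 188, 187, 189, 191] [188, 190, 192, 191, 180, 137, 126, 128, 129, 129, 129, 131, 131, 130, 129, 129, 131, 129, 128, 129, 129, 129, 129, 130, 128]
[[434.2 341.1   8. ]
 [428.9 250.4   8. ]] 90.8934630981441 [431.6 295.7   8. ] yaw 1.5123831360620226 [419.983 294.637   1.303   1.514]
[[402.8 313.7   8. ]
 [463.  310.2   8. ]]
[[431.67725476 296.0087131    8.        ]]
```

```bash
python3 -m creep '[[[0.001,0.0117,0,0],[0,0,0,0],[0,0,0,0]]]' 0.067 20; python3 -m creep '[[[0,0,0.002,0],[0,0,0,0]]]'; python3 -m creep '[[[0,0,0.002,0],[0,0,0,0]]]';python3 -m creep '[[[0,0,0.002,0],[0,0,0,0]]]'
```

```text
time_s: 10.38
ee_pos: [431.8, 294.9, 1.2]
tool_rot: [0.727, 0.687, -0.0, -0.0]
wrist_force: [-0.3, -0.2, 0.7]
gripper_width: 67.2
gripper_force: 0.0
time_s: 10.62
ee_pos: [431.5, 294.9, -0.9]
tool_rot: [0.727, 0.687, -0.0, -0.0]
wrist_force: [-0.2, -0.4, 0.5]
gripper_width: 66.8
gripper_force: 0.0
time_s: 10.88
ee_pos: [431.6, 294.9, -2.9]
tool_rot: [0.727, 0.687, -0.0, -0.0]
wrist_force: [-0.1, -0.3, 0.4]
gripper_width: 67.5
gripper_force: 0.0
time_s: 11.12
ee_pos: [431.7, 294.9, -4.9]
tool_rot: [0.727, 0.687, -0.0, -0.0]
wrist_force: [-0.3, -0.2, -0.2]
gripper_width: 66.7
gripper_force: 0.0
```

```bash
python3 -m creep '[[[0,0,0,0],[0,0,0,0],[0,0,0,0],[0,0,0,0]]]' 0.05 50; python3 -m creep '[[[0,0,-0.005,0],[0,0,-0.02,0],[0,0,-0.03,0],[0,0,-0.04,0],[0,0,-0.02,0],[0,0,0,0]]]'; python3 - <<'E'
from h import *
im,C,s=snap('wrist','w4'); print(pose()[0])
E
```

```text
time_s: 11.62
ee_pos: [431.7, 294.9, -4.3]
tool_rot: [0.727, 0.687, 0.0, 0.0]
wrist_force: [-2.0, -0.3, 5.7]
gripper_width: 58.5
gripper_force: 53.7
time_s: 12.38
ee_pos: [432.5, 295.3, 111.6]
tool_rot: [0.727, 0.687, 0.001, 0.0]
wrist_force: [-0.0, 0.5, -1.9]
gripper_width: 58.4
gripper_force: 54.0
[431.83202725 294.99320279 110.37344165   1.51377994]
```

View pics/w4.png

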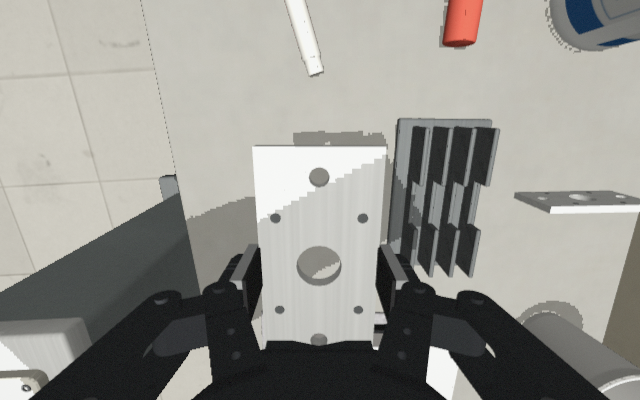

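The plate is held level by its long edges, with its holes at (319,177) and (319,340) in the picture. I raise it and move to the far side of the display so that both recess holes can be seen past the plate.

```bash
python3 -m creep '[[[0,0,-0.04,0],[0,0,-0.05,0],[-0.02,0.0028,-0.03,0],[-0.042,0.0058,0,0],[-0.046,0.0063,0,0],[-0.046,0.0063,0,0],[-0.046,0.0063,0,0],[-0.046,0.0063,0,0],[-0.046,0.0063,0,0],[-0.046,0.0063,0,0],[-0.04,0.0055,0,0],[0,0,0,0],[0,0,0,0]]]'; python3 - <<'E'
from h import *
C=None
im,C,s=snap('wrist','w5'); print(pose()[0],s['gripper_width'])
E
```

```text
time_s: 14.05
ee_pos: [461.6, -85.2, 229.2]
tool_rot: [0.727, 0.686, -0.0, -0.001]
wrist_force: [-0.3, 1.1, -0.7]
gripper_width: 58.0
gripper_force: 54.5
[461.67060259 -84.74253234 229.47005702   1.51409102] 58.0447173575894
```

View pics/w5.png

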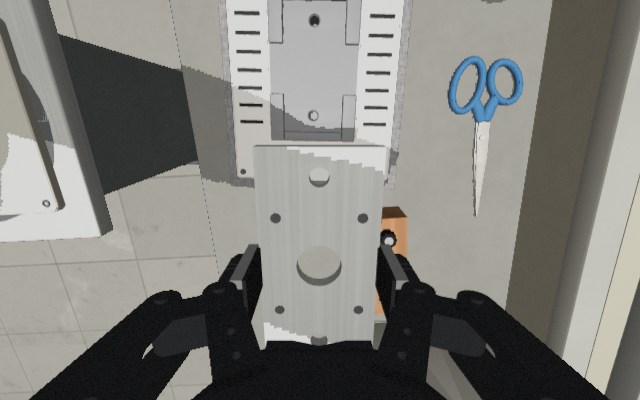

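Both recess holes are visible, at about (314,20) and (313,115), ahead of the held plate, whose holes are at (319,177) and (319,340). I'll measure these numerically from here on.

```bash
python3 - <<'E'
from h import *
im=cv2.imread('pics/w5.png'); g=cv2.cvtColor(im,6)
C=cam('wrist')
print(g[12:29,304:325]); print(g[107:124,302:325]); print(g[168:187,308:332])
for r in (60,75,145,165): print(r,g[r,262:292].tolist(),g[r,338:362].tolist())
print('cols 253-262 r200', g[200,250:265].tolist(), g[200,378:392].tolist())
print(g[136:150,300].tolist())
E
```

```text
[[179 179 179 178 178 180 179 179 178 180 174 177 179 179 178 178 178 179
  177 179 178]
 [181 180 180 180 181 180 181 174 166 158 144 154 165 173 178 179 179 179
  179 180 180]
 [180 180 181 180 181 182 172 145 121 100  96  96 129 150 169 179 180 180
  179 180 179]
 [181 181 181 181 180 173 145 121 109 100  99 105 114 122 133 171 180 180
  180 180 180]
 [181 181 182 180 182 140 120 107  75  49  45  57  86 108 103 158 179 181
  180 180 181]
 [180 181 180 181 177 115 108  66  48  42  46  42  42  73 108 144 177 180
  181 182 181]
 [180 180 181 180 160 126  77  46  43  38  44  45  43  40  72 123 169 181
  181 180 181]
 [181 182 182 177 144 118  60  42  45  45  46  47  42  43  55 123 152 179
  182 180 181]
 [181 182 182 174 144 110  54  47  46  45  43  43  42  44  46 116 153 180
  181 182 181]
 [181 182 182 181 152 111  53  43  45  42  45  43  45  42  45 113 159 180
  182 182 182]
 [182 180 182 182 159 119  58  45  43  43  40  47  47  43  59 124 171 181
  181 181 183]
 [181 181 181 181 169 131  68  45  43  42  84  64  47  44  87 135 178 182
  182 181 181]
 [182 183 182 182 181 148  91  6
[... 4621 characters left out ...]
2, 113, 112, 112, 111, 110, 112, 111, 111, 113, 112, 111, 112, 114] [112, 115, 114, 113, 115, 114, 112, 115, 112, 113, 115, 113, 112, 116, 113, 115, 115, 115, 114, 114, 114, 114, 113, 114]
165 [172, 171, 170, 170, 170, 172, 173, 176, 174, 175, 173, 173, 174, 173, 174, 176, 176, 175, 174, 172, 174, 176, 177, 176, 176, 175, 173, 172, 170, 170] [170, 173, 175, 174, 174, 177, 179, 180, 181, 181, 180, 176, 174, 173, 173, 174, 176, 177, 177, 176, 177, 178, 180, 180]
cols 253-262 r200 [167, 168, 164, 167, 169, 172, 173, 172, 170, 170, 170, 169, 170, 170, 169] [171, 174, 174, 174, 173, 165, 166, 167, 164, 165, 166, 165, 165, 164]
[116, 112, 113, 108, 128, 175, 192, 191, 174, 115, 151, 204, 216, 216]
```

```bash
cat >> h.py <<'E'
def toolray(px,zt):  # point in tool coords at tool z = zt
    c=arm.get_calibration('wrist');T=np.array(c['T_tool_cam']);K=cam('wrist')[0]
    px=np.atleast_2d(px).astype(float);d=(T[:3,:3]@np.linalg.inv(K)@np.c_[px,np.ones(len(px))].T).T;o=T[:3,3]
    return o+d*((zt-o[2])/d[:,2])[:,None]
E
python3 - <<'E'
from h import *
C=cam('wrist'); p,_=pose()
H=ray(C,[(314.1,20.2),(312.6,115.3)],41); d=H[0]-H[1]; print(H.round(1),np.linalg.norm(d),'mid',H.mean(0).round(1),'yaw',np.arctan2(d[1],d[0]),p.round(4))
Ct=cam('top'); 
g4=cv2.cvtColor(cv2.imread('pics/w4.png'),6)
for r in (155,165,200,225): print(r,g4[r,248:264].tolist(),g4[r,376:392].tolist())
for r,c in ((138,270),(138,350)): print(g4[138:152,c].tolist())
print('plate tool: holes, centre opening',toolray([(319,176.7),(319,264.5)],-12.4).round(1))
for q in [(253,146),(387,146)]: print(toolray(q,-12.4).round(1))
im=cv2.imread('pics/top.png'); g=cv2.cvtColor(im,6); print(g[218:227,299:308]); print(g[220:229,326:336])
E
```

```text
[[466.9  79.2  41. ]
 [459.7 -12.2  41. ]] 91.60985204849655 mid [463.3  33.5  41. ] yaw 1.4914908519955459 [461.6706 -84.7425 229.4701   1.5141]
155 [195, 195, 196, 194, 220, 245, 247, 246, 246, 246, 247, 247, 246, 247, 247, 247] [247, 247, 246, 247, 247, 247, 211, 207, 206, 191, 143, 136, 192, 197, 196, 196]
165 [196, 197, 197, 196, 197, 233, 245, 247, 247, 247, 247, 247, 246, 247, 247, 246] [203, 202, 202, 202, 205, 204, 205, 205, 206, 158, 137, 136, 137, 138, 135, 136]
200 [135, 135, 135, 134, 135, 138, 135, 198, 244, 246, 247, 247, 247, 247, 246, 247] [200, 201, 201, 202, 204, 204, 192, 145, 138, 135, 137, 136, 137, 137, 77, 53]
225 [135, 135, 136, 135, 136, 136, 136, 136, 136, 186, 203, 201, 201, 199, 199, 199] [201, 201, 202, 202, 203, 147, 137, 139, 138, 137, 138, 140, 73, 53, 78, 86]
[195, 194, 194, 194, 195, 195, 180, 131, 200, 247, 246, 246, 247, 246]
[137, 136, 136, 138, 137, 139, 133, 123, 180, 233, 247, 246, 247, 247]
plate tool: holes, centre opening [[ 46.6   0.6 -12.4]
 [  1.8   0.7 -12.4]]
[[ 60.5 -28.6 -12.4]]
[[ 60.5  30.7 -12.4]]
[[163 165 152 164 163 163 165 168 163]
 [161 164 164 155 145 161 164 167 164]
 [163 166 143 100 121 140 164 165 166]
 [164 168 103 121 153 135 163 166 165]
 [166 164 140  99  99 124 162 165 164]
 [168 166 166 152 138 164 167 165 165]
 [165 165 165 166 165 162 167 166 167]
 [168 163 164 168 166 163 166 166 166]
 [166 164 167 164 166 167 164 166 166]]
[[167 165 166 166 166 165 164 163 163 166]
 [163 166 165 162 158 155 165 165 164 165]
 [165 167 166 135 127 118 159 164 162 164]
 [166 165 164 130 160 164 132 162 164 160]
 [166 166 164 111 153 160 121 163 165 129]
 [164 165 166 140 124 134 165 166 166 131]
 [165 164 164 165 168 166 163 167 164 137]
 [165 166 167 167 165 166 165 166 167 134]
 [167 167 166 163 167 164 165 165 165 112]]
```

```bash
python3 -m creep '[[[0,0,0,0.0226],[0.03,-0.004,0.03,0],[0.0273,-0.0046,0.05,0],[0,0,0.05,0],[0,0,0.03,0],[0,0,0.013,0],[0,0,0,0],[0,0,0,0]]]'; python3 - <<'E'
from h import *
im,C,s=snap('wrist','w6'); p,_=pose(); print(p.round(4))
g=cv2.cvtColor(im[:,:,::-1].copy(),6)
u=np.array([.0792,.9969]);v=np.array([.9969,-.0792]);c=np.array([463.3,33.5])
for n,X in (('holeL',[*(c+46*u),41]),('endrim',[*(c+63*u),47]),('rimL',[*(c+45*u-31.5*v),47]),('rimR',[*(c+45*u+31.5*v),47])): print(n,proj(C,X).round(1))
E
```

```text
time_s: 15.1
ee_pos: [458.9, -27.7, 58.5]
tool_rot: [0.735, 0.678, 0.001, 0.001]
wrist_force: [-0.6, 0.3, -0.6]
gripper_width: 58.6
gripper_force: 54.5
[458.8547 -27.7677  58.4724   1.4911]
holeL [[316.6  43.4]]
endrim [[316.5  -1.1]]
rimL [[250.2  42.8]]
rimR [[382.8  42.9]]
```

View pics/w6.png

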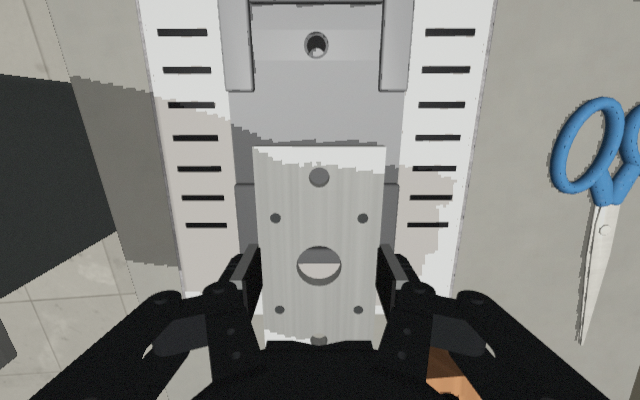

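The rim blocks' inner edges are at about cols 254 and 380, and the left hole is at (316,44). This was my last picture to view, so I read the profiles numerically from now on.

```bash
python3 - <<'E'
from h import *
g=cv2.cvtColor(cv2.imread('pics/w6.png'),6)
for r in (20,45,75): print(r,'L',g[r,216:264].tolist(),'\n   R',g[r,370:418].tolist())
print('end',g[0:12,290].tolist())
print(g[32:60,302:332])
E
```

```text
20 L [215, 214, 215, 157, 158, 168, 168, 170, 170, 172, 170, 173, 173, 174, 172, 174, 175, 174, 175, 176, 175, 177, 176, 175, 175, 178, 178, 178, 176, 178, 165, 143, 110, 57, 59, 137, 144, 171, 172, 172, 171, 171, 173, 172, 172, 172, 172, 172] 
   R [171, 170, 170, 171, 172, 171, 171, 170, 170, 170, 172, 140, 69, 90, 99, 155, 176, 175, 176, 175, 172, 173, 172, 172, 170, 170, 171, 170, 171, 169, 170, 168, 169, 168, 168, 167, 168, 167, 167, 168, 166, 162, 138, 175, 211, 215, 215, 215]
45 L [216, 216, 215, 215, 215, 168, 155, 170, 170, 170, 170, 172, 172, 173, 174, 174, 175, 175, 175, 177, 177, 178, 178, 178, 180, 178, 179, 179, 179, 181, 180, 181, 137, 111, 87, 55, 93, 175, 179, 181, 180, 180, 181, 180, 179, 180, 180, 180] 
   R [178, 177, 177, 177, 177, 177, 178, 177, 176, 178, 102, 66, 113, 147, 170, 179, 178, 177, 178, 176, 177, 175, 174, 174, 174, 172, 172, 171, 172, 171, 171, 170, 169, 170, 169, 168, 168, 168, 168, 164, 140, 192, 213, 215, 215, 214, 215, 215]
75 L [216, 215, 216, 216, 216, 216, 216, 217, 153, 162, 170, 171, 171, 173, 173, 174, 176, 175, 175, 176, 177, 178, 179, 18
[... 3227 characters left out ...]
184 186 185 185 185 185
  177 171 154 136 137 164 184 185 185 185 183 186]
 [186 186 186 185 186 173 142 131 131 130 127 169 178 181 182 178 177 170
  154 136 133 145 164 185 185 187 185 186 185 186]
 [186 187 186 186 187 186 180 155 141 120 120 140 151 160 161 153 152 135
  135 133 144 170 184 186 186 185 186 185 186 184]
 [187 185 186 186 187 186 186 180 167 140 122 131 133 131 132 131 133 134
  145 158 171 186 186 187 187 187 185 186 186 185]
 [186 186 186 187 187 187 187 187 186 180 167 159 153 151 152 152 159 160
  172 185 187 186 186 186 185 185 187 185 184 187]
 [185 185 185 186 186 186 186 184 185 186 186 186 179 179 178 178 184 184
  186 186 186 185 184 185 186 185 185 185 185 184]]
```

```bash
python3 - <<'E'
from h import *
g=cv2.cvtColor(cv2.imread('pics/w6.png'),6); p,_=pose(); zf=p[2]-41
for r in (160,195): print(r,g[r,248:266].tolist(),g[r,374:392].tolist())
print('floor axis',toolray([(316.2,20),(316.1,45),(316.0,75)],zf).round(2)); print('hole',toolray([(316.0,44.9)],zf).round(2))
print('floor edges row45',toolray([(252.5,45),(379.8,45)],zf).round(2),'end',toolray([(290,3.8)],zf).round(2))
print('plate',toolray([(319,176.7)],-12.4).round(2)); print(p)
E
```

```text
160 [109, 110, 111, 108, 111, 172, 174, 175, 173, 172, 170, 170, 170, 171, 170, 169, 170, 171] [216, 217, 216, 216, 217, 216, 216, 217, 216, 217, 217, 194, 171, 170, 170, 168, 170, 170]
195 [108, 108, 107, 109, 109, 109, 110, 156, 172, 173, 171, 168, 168, 169, 169, 170, 168, 169] [171, 172, 171, 170, 173, 172, 174, 174, 173, 120, 109, 108, 109, 110, 108, 110, 108, 107]
floor axis [[117.53  -0.66  17.47]
 [106.68  -0.73  17.47]
 [ 92.98  -0.82  17.47]]
hole [[106.72  -0.78  17.47]]
floor edges row45 [[106.67 -32.2   17.47]
 [106.68  30.8   17.47]] end [[124.31 -13.14  17.47]]
plate [[ 46.66   0.64 -12.4 ]]
[458.85467916 -27.7677236   58.47242753   1.49108092]
```

```bash
python3 -m creep '[[[0.03,-0.0016,0,0],[0.0303,0,0,0],[0,0,0,0],[0,0,0.008,0],[0,0,0.004,0],[0,0,0,0]]]'; python3 -m creep '[[[0,0,0.002,0],[0,0,0.002,0],[0,0,0,0]]]'; python3 -m creep '[[[0,0,0.002,0],[0,0,0,0]]]'
```

```text
time_s: 15.9
ee_pos: [460.9, 32.1, 44.9]
tool_rot: [0.735, 0.678, -0.0, -0.0]
wrist_force: [-0.6, 0.5, -1.8]
gripper_width: 58.2
gripper_force: 54.5
time_s: 16.27
ee_pos: [461.1, 32.6, 41.1]
tool_rot: [0.735, 0.678, -0.0, -0.0]
wrist_force: [-0.1, -0.1, -0.7]
gripper_width: 58.6
gripper_force: 54.5
time_s: 16.52
ee_pos: [461.1, 32.7, 39.2]
tool_rot: [0.735, 0.678, -0.0, -0.0]
wrist_force: [-0.3, -0.4, -1.3]
gripper_width: 58.0
gripper_force: 54.5
```

```bash
python3 -m creep '[[[0,0,0.0015,0],[0,0,0.0005,0],[0,0,0,0]]]'; python3 -m creep '[[[0,0,0.0005,0],[0,0,0,0]]]'
```

```text
time_s: 16.9
ee_pos: [461.2, 32.6, 37.3]
tool_rot: [0.735, 0.678, -0.0, -0.0]
wrist_force: [0.6, -0.7, -0.3]
gripper_width: 58.8
gripper_force: 54.5
time_s: 17.15
ee_pos: [461.2, 32.6, 36.8]
tool_rot: [0.735, 0.678, -0.0, -0.0]
wrist_force: [0.5, 0.4, -1.8]
gripper_width: 58.1
gripper_force: 54.5
```

```bash
python3 -m creep '[[[0,0,0.0005,0],[0,0,0,0]]]'; python3 -m creep '[[[0,0,0,0],[0,0,0,0],[0,0,0,0]]]' 0.075; python3 -m creep '[[[0,0,-0.02,0],[0,0,-0.05,0],[0,0,-0.05,0],[0,0,-0.03,0],[-0.04,0,0,0],[-0.04,0,0,0],[0,0,0,0],[0,0,0,0]]]' 0.085; python3 - <<'E'
from h import *
im,C,s=snap('wrist','w7'); p,_=pose(); print(p.round(4))
g=cv2.cvtColor(im[:,:,::-1].copy(),6)
u=np.array([.0792,.9969]);v=np.array([.9969,-.0792]);c=np.array([463.3,33.5])
P=proj(C,[[*(c+46*u),49],[*(c-46*u),49],[*c,49],[*(c+60*u),49]]); print(P.round(1))
x,y=P[0].round().astype(int); print(g[y-12:y+13,x-12:x+13])
E
```

```text
time_s: 17.4
ee_pos: [461.2, 32.6, 36.7]
tool_rot: [0.735, 0.678, 0.0, 0.0]
wrist_force: [-2.4, -0.4, 4.8]
gripper_width: 58.2
gripper_force: 55.2
time_s: 17.77
ee_pos: [461.2, 32.6, 36.3]
tool_rot: [0.735, 0.678, 0.0, 0.0]
wrist_force: [-0.9, -0.7, -0.3]
gripper_width: 75.5
gripper_force: 0.0
time_s: 18.77
ee_pos: [454.7, -47.0, 186.2]
tool_rot: [0.735, 0.678, 0.0, -0.0]
wrist_force: [-0.8, -0.8, -0.1]
gripper_width: 85.1
gripper_force: 0.0
[454.7453 -46.6495 186.1852   1.4913]
[[320.2  50.3]
 [320.2 156.1]
 [320.2 105.8]
 [320.2  32.2]]
[[216 216 216 216 216 217 216 215 215 216 216 215 215 215 215 216 215 215
  214 216 215 215 215 216 215]
 [215 215 215 215 215 215 215 216 215 215 215 215 215 216 215 215 215 215
  216 216 216 215 216 216 216]
 [216 216 215 216 215 215 215 216 216 216 215 215 215 215 216 215 217 215
  216 215 216 215 216 216 215]
 [216 215 215 214 215 215 216 216 215 215 216 215 216 215 216 215 215 216
  215 216 215 216 215 216 215]
 [216 215 215 216 215 215 215 216 216 214 215 216 215 216 216 216 215 215
  215 215 216 215 215 216 215]
 [216 216 215 216 216 216 216 
[... 1370 characters left out ...]
56 135 152 183 186 192 202 215 216 215
  215 216 215 216 216 216 215]
 [215 216 216 215 215 216 215 216 206 186 198 200 199 208 215 216 216 216
  216 216 215 215 217 215 216]
 [215 215 215 216 217 216 216 216 217 216 216 216 216 216 216 216 215 216
  216 216 215 216 216 216 216]
 [215 215 217 215 216 216 217 217 216 215 216 216 216 215 216 215 215 216
  216 216 216 215 216 216 215]
 [215 216 215 216 215 215 217 216 217 216 216 215 215 216 216 215 216 216
  216 216 216 216 215 215 215]
 [216 216 215 216 216 216 216 216 216 216 216 216 216 216 216 217 216 216
  216 216 216 215 217 216 216]
 [215 216 215 216 215 216 216 217 216 217 217 215 215 216 216 216 216 215
  216 217 216 215 216 215 216]]
```

```bash
cat >> h.py <<'E'
def hole(g,c,w=14,th=170):
    x,y=np.round(c).astype(int); m=(g[y-w:y+w,x-w:x+w]<th).astype(np.uint8)
    cs,_=cv2.findContours(m,cv2.RETR_EXTERNAL,cv2.CHAIN_APPROX_NONE); k=max(cs,key=cv2.contourArea)
    h=cv2.convexHull(k); x0,y0,ww,hh=cv2.boundingRect(h); M=cv2.moments(h); return np.array([M['m10']/M['m00']+x-w,M['m01']/M['m00']+y-w]),(ww,hh)
E
python3 - <<'E'
from h import *
g=cv2.cvtColor(cv2.imread('pics/w7.png'),6); C=cam('wrist')
a,s1=hole(g,(319,51));b,s2=hole(g,(319,157)); H=ray(C,[a,b],49); d=H[0]-H[1]
print(a,s1,b,s2,H.round(1),np.linalg.norm(d),np.arctan2(d[1],d[0]),H.mean(0))
E
python3 -m creep '[[[-0.036,0,-0.02,0],[-0.036,0,-0.025,0],[-0.036,-0.0015,0,0],[-0.036,-0.0018,0,0],[0,0,0,0],[0,0,0,0]]]'
python3 - <<'E'
from h import *
im,C,s=snap('wrist','w8'); p,_=pose(); print(p.round(4))
hsv=cv2.cvtColor(im,cv2.COLOR_RGB2HSV)
m=((hsv[:,:,0]<16)&(hsv[:,:,1]>120)&(hsv[:,:,2]>60)).astype(np.uint8); m[:, :330]=0
n,l,st,cc=cv2.connectedComponentsWithStats(m)
print([(st[i].tolist(),cc[i].round(1).tolist()) for i in range(1,n) if st[i,4]>25])
print('block guess',proj(C,[[538,-159,44],[538,-204,44],[538,-249,44],[538,-249,97],[538,-159,97]]).round(1))
np.save('w8.npy',im)
x0=380;y0=120
for r in range(120,270,5): print(r,' '.join('%02x%02x%02x'%tuple(im[r,c]) for c in range(396,470,4)))
E
```

```text
[318.76907631  50.9437751 ] (11, 11) [318.57298475 156.65795207] (10, 11) [[465.6  79.3  49. ]
 [458.1 -12.5  49. ]] 92.0634652446435 1.489292123198239 [461.81320701  33.42138817  49.        ]
time_s: 19.58
ee_pos: [440.2, -189.5, 231.1]
tool_rot: [0.734, 0.679, 0.0, -0.0]
wrist_force: [-0.1, 0.7, 0.1]
gripper_width: 85.1
gripper_force: 0.0
[ 440.2637 -189.2727  231.2184    1.4923]
[([375, 124, 52, 21, 174], [392.8, 129.6]), ([378, 134, 33, 104, 983], [389.6, 178.2]), ([396, 139, 11, 17, 27], [399.0, 146.3]), ([401, 218, 21, 20, 169], [410.0, 226.7])]
block guess [[402.4 147. ]
 [402.2 185.7]
 [402.  221.5]
 [416.1 239.7]
 [417.9 153.2]]
120 a7a59e a6a49c a6a49c a6a59d a4a29b a3a199 a2a099 a3a29a a5a29a a1a098 a4a299 a4a399 a6a49b a6a59b a5a49b a4a29a a7a69c a4a39a a7a59c
125 817a70 54453b 483223 452f1e 5d402d 7b563b 906747 a57854 a7a197 a4a19a a5a39c a6a49a a5a39a a6a59c a5a49c a6a49c a7a59d a5a499 a5a49b
130 ce9c72 cd9c71 c9976d cb9970 d19f73 c29169 be8d65 c18f67 a8a196 a2a198 a5a39b a5a39c a3a199 a6a49c a8a79e a8a69e a6a49a a7a59c a7a49c
135 cf9d72 cd9b71 c99a6e cb996f d3a075 c291
[... 2955 characters left out ...]
a a4a29a a3a299
245 a8a79e a3a19a a7a59d a6a59c 9d9c94 bfc1bd c0c4bf bcbeba a4a29a a5a39b a7a59d a5a49a a6a59d a8a79f a6a59d a6a49d a7a59c a5a39b a5a39b
250 a9a8a0 a9a79f a8a79e a6a49d a6a49c a7a59e a7a69e a4a39b a4a29a a6a39d a5a39a a5a59c a8a79e a7a59e a5a49d a5a39b 939189 9d9a92 989790
255 a8a69e a7a69e 50514b 100c10 151612 4c4e4b 50504d 8e8d87 93928b 767670 57564f 595751 595751 5b5952 595750 595751 595851 5a5952 595751
260 57564e 595750 191416 0f070c 0f0e08 2a2928 4e4f4c 4c4d4c 5b5a51 5d5d56 5b5a54 5b5a53 5c5c55 5e5e56 5f5d58 5c5952 5d5c55 5d5c55 5c5b53
265 595952 5a5a55 121215 101010 0e0e0c 161515 434544 4e4f4d 4e4f4d 151618 171815 5d5c55 605f58 615e56 65635b 62615b 5f5e57 5e5e56 5e5c55
```

The block's -y end hole holds the drift (shoulder near (407,217), handle (410,227), cap (418,241)). The screws are at about (408,148) and (408,188). I'll find the exact centres.

```bash
python3 - <<'E'
from h import *
im=np.load('w8.npy'); C=cam('wrist'); p,_=pose()
hsv=cv2.cvtColor(im,cv2.COLOR_RGB2HSV).astype(int)
def reg(m,x0,y0,x1,y1):
    k=np.zeros(m.shape,np.uint8);k[y0:y1,x0:x1]=m[y0:y1,x0:x1]; cs,_=cv2.findContours(k,cv2.RETR_EXTERNAL,cv2.CHAIN_APPROX_NONE); c=max(cs,key=cv2.contourArea)
    h=cv2.convexHull(c);M=cv2.moments(h); return np.array([M['m10'],M['m01']])/M['m00'],cv2.boundingRect(h)
light=(hsv[:,:,1]<14)&(hsv[:,:,2]>182); dark=(hsv[:,:,2]<75)|((hsv[:,:,1]<30))
a,r=reg(light,402,230,432,252); print('cap',a,r,ray(C,a,97).round(1))
for y0,y1 in((137,160),(177,200)):
    b,r=reg(dark,394,y0,424,y1); print('head',b,r,ray(C,b,59).round(1),ray(C,b,52).round(1)); b2,r=reg(light,394,y0,424,y1); print(' light',b2,r,ray(C,b2,59).round(1))
X=ray(C,a,97)[0]; print('drift move',rel(*(X-p[:3])[:2]),p.round(3))
for r in (150,152,188,190,238,241): print(r,[tuple(v) for v in im[r,398:430].tolist()][::3])
E
```

```text
cap [419.63547758 239.78362573] (412, 233, 16, 15) [[ 541.8 -249.2   97. ]]
head [406.4629981  148.18089817] (397, 139, 20, 19) [[ 538.3 -158.4   59. ]] [[ 540.4 -159.4   52. ]]
 light [408.13836478 149.16352201] (404, 145, 9, 9) [[ 540.2 -159.6   59. ]]
head [406.76490515 187.35772358] (397, 179, 20, 18) [[ 539.1 -202.1   59. ]] [[ 541.2 -204.1   52. ]]
 light [408.76356589 189.27131783] (405, 186, 9, 8) [[ 541.4 -204.5   59. ]]
drift move [-51.8 106. ] [ 440.264 -189.273  231.218    1.492]
150 [(23, 19, 21), (61, 60, 60), (199, 202, 198), (196, 200, 194), (197, 199, 194), (152, 155, 150), (89, 72, 61), (192, 143, 102), (191, 143, 102), (195, 146, 106), (168, 162, 151)]
152 [(55, 38, 27), (59, 60, 59), (124, 127, 123), (195, 196, 192), (197, 200, 195), (69, 70, 69), (178, 132, 95), (192, 144, 101), (192, 144, 104), (193, 145, 104), (169, 164, 154)]
188 [(41, 28, 22), (46, 47, 46), (71, 74, 72), (193, 197, 192), (194, 198, 193), (170, 173, 168), (46, 45, 45), (205, 156, 113), (190, 142, 102), (191, 142, 102), (170, 165, 156)]
190 [(101, 71, 49), (48, 48, 50), (137, 140, 136), (192, 195, 191), (194, 197, 192), (165, 167, 163), (65, 55, 50), (206, 155, 113), (189, 141, 101), (191, 142, 102), (169, 164, 155)]
238 [(199, 150, 108), (202, 153, 110), (200, 153, 112), (196, 155, 119), (83, 71, 62), (192, 195, 191), (194, 196, 192), (192, 195, 191), (190, 193, 187), (188, 190, 186), (163, 164, 158)]
241 [(166, 166, 157), (168, 166, 158), (165, 164, 155), (165, 164, 157), (133, 133, 126), (191, 194, 189), (192, 194, 190), (190, 193, 189), (188, 191, 186), (186, 189, 185), (170, 171, 163)]
```

```bash
python3 -m creep '[[[-0.018,0.036,0,0],[-0.018,0.036,0,0],[-0.0158,0.034,0,0],[0,0,0,0],[0,0,0.05,0],[0,0,0.05,0],[0,0,0.04,0],[0,0,0.025,0],[0,0,0.012,0],[0,0,0,0]]]'; python3 -m creep '[[[0,0,0,0],[0,0,0,0],[0,0,0,0],[0,0,0,0],[0,0,0,0],[0,0,0,0]]]' 0.005 50
```

```text
time_s: 20.88
ee_pos: [541.4, -249.7, 54.4]
tool_rot: [0.734, 0.679, -0.0, -0.0]
wrist_force: [-0.2, 0.5, 0.2]
gripper_width: 85.1
gripper_force: 0.0
time_s: 21.62
ee_pos: [541.7, -250.5, 54.4]
tool_rot: [0.735, 0.678, 0.0, 0.0]
wrist_force: [-1.2, -0.8, 1.9]
gripper_width: 14.4
gripper_force: 64.3
```

```bash
python3 -m creep '[[[0,0,-0.02,0],[0,0,-0.04,0],[0,0,-0.05,0],[0.0329,-0.0141,0,0],[0.0459,-0.0205,0,0],[0.0459,-0.0205,0,0],[0.0459,-0.0205,0,0],[0.0459,-0.0205,0,0],[0.0128,-0.006,0,0],[0,0,0.03,0],[0,0,0.02,0],[0,0,0,0],[0,0,0,0]]]'; python3 - <<'E'
from h import *
im,C,s=snap('wrist','w9'); p,_=pose(); print(p.round(4)); np.save('w9.npy',im)
T=np.linalg.inv(np.array(arm.get_calibration('wrist')['T_tool_cam'])); Ct=(C[0],T[:3,:3],T[:3,3])
print('tip,taperstart,shoulder,cap',proj(Ct,[[0,0,44.4],[0,0,26.4],[0,0,10],[0,0,-42.6]]).round(1))
h=proj(C,[[458.1,-12.5,49],[465.6,79.3,49]]); print('holes',h.round(1))
g=cv2.cvtColor(im,cv2.COLOR_RGB2GRAY)
x,y=h[0].round().astype(int)
for r in range(y-20,y+50,2): print(r,g[r,x-30:x+31:2].tolist())
E
```

```text
time_s: 23.25
ee_pos: [458.6, -14.1, 114.9]
tool_rot: [0.735, 0.678, 0.0, 0.0]
wrist_force: [0.1, 0.4, -0.4]
gripper_width: 14.6
gripper_force: 64.7
[458.725  -14.1045 115.0558   1.4908]
tip,taperstart,shoulder,cap [[317.8 225.6]
 [317.8 236.2]
 [317.8 247.8]
 [317.6 306. ]]
holes [[317.  213.1]
 [316.9  83. ]]
193 [173, 174, 172, 175, 174, 176, 170, 176, 172, 173, 174, 171, 173, 172, 174, 178, 175, 172, 172, 174, 171, 172, 170, 175, 172, 173, 171, 173, 178, 178, 173]
195 [171, 171, 171, 174, 174, 175, 170, 176, 172, 173, 173, 171, 172, 173, 174, 178, 176, 170, 170, 172, 172, 171, 169, 175, 171, 172, 173, 171, 177, 178, 173]
197 [172, 172, 171, 174, 174, 175, 172, 175, 172, 172, 171, 171, 172, 172, 176, 177, 175, 171, 172, 173, 172, 172, 169, 175, 170, 172, 172, 172, 178, 176, 172]
199 [171, 173, 171, 174, 174, 174, 169, 174, 171, 173, 171, 171, 170, 170, 174, 176, 174, 170, 172, 173, 170, 170, 169, 174, 170, 171, 171, 172, 176, 176, 171]
201 [170, 172, 171, 174, 173, 176, 168, 174, 173, 173, 171, 171, 170, 171, 173, 177, 174, 170, 171, 172, 169, 170, 169, 174, 171, 172, 172, 170, 17
[... 3697 characters left out ...]
, 49, 51, 42, 17, 57, 52, 13, 15, 40, 78, 77, 77, 78, 78]
253 [19, 48, 78, 79, 77, 79, 76, 19, 21, 52, 33, 47, 64, 65, 67, 67, 71, 69, 69, 66, 48, 15, 52, 22, 17, 21, 76, 75, 77, 80, 78]
255 [24, 65, 77, 77, 77, 80, 69, 19, 22, 36, 36, 65, 68, 54, 33, 13, 15, 33, 42, 57, 66, 59, 29, 22, 18, 19, 77, 79, 77, 75, 79]
257 [25, 73, 78, 78, 77, 79, 48, 17, 9, 26, 62, 33, 14, 17, 38, 52, 47, 42, 30, 27, 29, 58, 63, 16, 14, 19, 74, 77, 77, 79, 79]
259 [38, 77, 77, 79, 78, 79, 40, 19, 17, 56, 31, 27, 53, 65, 67, 66, 66, 67, 68, 67, 44, 9, 57, 30, 13, 18, 75, 78, 76, 78, 78]
261 [28, 77, 79, 78, 78, 78, 27, 24, 19, 39, 32, 66, 64, 64, 60, 55, 57, 60, 63, 67, 64, 58, 21, 33, 14, 19, 76, 77, 75, 78, 80]
```

```bash
python3 - <<'E'
from h import *
g=cv2.cvtColor(np.load('w9.npy'),cv2.COLOR_RGB2GRAY); a,s=hole(g,(317,213),9,130); print(a,s)
h=toolray([a,(317,213)],66.06); t=toolray([(318.7,224.6)],44.4); print(h.round(2),t.round(2),(h-t).round(2))
for r in range(221,230): print(r,g[r,310:328].tolist())
E
```

```text
[316.98477157 213.02368866] (13, 11)
[[ 1.63 -0.67 66.06]
 [ 1.65 -0.66 66.06]] [[ 0.74  0.6  44.4 ]] [[ 0.89 -1.27 21.66]
 [ 0.9  -1.26 21.66]]
221 [168, 168, 169, 168, 169, 170, 173, 174, 173, 172, 171, 167, 166, 169, 170, 171, 170, 168]
222 [170, 169, 168, 168, 169, 171, 173, 165, 158, 152, 161, 166, 168, 168, 169, 171, 168, 167]
223 [168, 169, 168, 169, 169, 169, 174, 133, 108, 85, 122, 163, 166, 170, 169, 170, 169, 166]
224 [168, 168, 167, 168, 168, 171, 166, 82, 60, 65, 62, 149, 165, 168, 169, 170, 169, 166]
225 [168, 168, 168, 168, 169, 169, 136, 75, 65, 63, 65, 115, 164, 169, 168, 170, 171, 168]
226 [168, 168, 167, 167, 169, 160, 96, 66, 66, 67, 65, 97, 163, 168, 170, 170, 170, 166]
227 [168, 168, 166, 167, 168, 134, 75, 63, 65, 62, 66, 63, 148, 167, 168, 171, 170, 166]
228 [169, 167, 167, 167, 159, 95, 63, 64, 65, 68, 65, 62, 99, 164, 170, 171, 169, 167]
229 [168, 168, 167, 168, 133, 76, 67, 65, 70, 67, 64, 67, 63, 148, 167, 170, 169, 166]
```

```bash
python3 -m creep '[[[0.0009,-0.0013,0,0],[0,0,0.015,0],[0,0,0.008,0],[0,0,0.006,0],[0,0,0,0]]]';python3 -m creep '[[[0,0,0.006,0],[0,0,0.006,0],[0,0,0,0]]]';python3 -m creep '[[[0,0,0.005,0],[0,0,0.004,0],[0,0,0,0]]]'
```

```text
time_s: 23.92
ee_pos: [456.7, -12.7, 85.1]
tool_rot: [0.735, 0.678, -0.0, -0.0]
wrist_force: [-0.6, -0.4, -1.0]
gripper_width: 14.7
gripper_force: 64.7
time_s: 24.3
ee_pos: [457.0, -12.8, 72.9]
tool_rot: [0.735, 0.678, -0.0, -0.0]
wrist_force: [0.9, -0.0, -1.0]
gripper_width: 14.9
gripper_force: 64.5
time_s: 24.68
ee_pos: [457.6, -12.9, 64.2]
tool_rot: [0.735, 0.678, 0.0, 0.0]
wrist_force: [5.9, -2.2, -4.7]
gripper_width: 15.0
gripper_force: 64.7
```

```bash
python3 -m creep '[[[-0.0002,0.0007,0,0],[0,0,0.002,0],[0,0,0,0]]]';python3 -m creep '[[[0,0,0.002,0],[0,0,0,0]]]';python3 -m creep '[[[0,0,0.001,0],[0,0,0,0]]]'
```

```text
time_s: 25.05
ee_pos: [457.7, -13.0, 62.3]
tool_rot: [0.735, 0.678, 0.0, 0.0]
wrist_force: [4.5, 0.1, -1.6]
gripper_width: 14.8
gripper_force: 65.1
time_s: 25.3
ee_pos: [457.7, -13.0, 60.2]
tool_rot: [0.735, 0.678, 0.0, 0.0]
wrist_force: [4.0, -1.5, -2.1]
gripper_width: 14.6
gripper_force: 65.1
time_s: 25.55
ee_pos: [457.8, -13.0, 59.4]
tool_rot: [0.735, 0.678, 0.0, 0.0]
wrist_force: [3.6, -1.1, 1.6]
gripper_width: 14.8
gripper_force: 65.4
```

```bash
python3 -m creep '[[[0,0.0004,0.001,0],[0,0,0,0]]]';python3 -m creep '[[[0,0,0.001,0],[0,0,0,0]]]'
```

```text
time_s: 25.8
ee_pos: [457.9, -13.1, 59.3]
tool_rot: [0.735, 0.678, 0.0, 0.0]
wrist_force: [-0.7, -1.9, 16.5]
gripper_width: 14.8
gripper_force: 66.1
time_s: 26.05
ee_pos: [457.9, -13.1, 59.2]
tool_rot: [0.735, 0.678, 0.0, 0.001]
wrist_force: [-5.9, 0.3, 30.8]
gripper_width: 14.5
gripper_force: 66.5
```

```bash
python3 -m creep '[[[0,0,-0.0018,0],[0,0,0,0],[0,0,0,0]]]'; python3 -m creep '[[[0,0,0,0],[0,0,0,0],[0,0,0,0],[0,0,0,0]]]' 0.085; python3 -m creep '[[[0,0,-0.02,0],[0,0,-0.05,0],[0,0,-0.05,0],[-0.0349,0.02325,-0.01,0],[-0.0349,0.02325,0,0],[-0.0349,0.02325,0,0],[-0.0349,0.02325,0,0],[0,0,0,0],[0,0,0,0]]]'; python3 - <<'E'
from h import *
im,C,s=snap('wrist','w10'); p,_=pose(); print(p.round(4)); np.save('w10.npy',im)
hsv=cv2.cvtColor(im,cv2.COLOR_RGB2HSV).astype(int)
pr=proj(C,[[458.1,-12.5,102],[458.1,-12.5,49],[465.6,79.3,49],[539.8,-159.6,59]]).round(1); print(pr)
m=((hsv[:,:,0]<16)&(hsv[:,:,1]>150)&(hsv[:,:,2]>50)).astype(np.uint8); m[200:]=0
n,l,st,cc=cv2.connectedComponentsWithStats(m); print([(st[i].tolist(),cc[i].round(1).tolist()) for i in range(1,n) if st[i,4]>15])
x,y=pr[0].round().astype(int); g=cv2.cvtColor(im,cv2.COLOR_RGB2GRAY); print(g[max(0,y-14):y+50:2,x-20:x+24:2])
E
```

```text
time_s: 26.42
ee_pos: [457.9, -13.1, 59.4]
tool_rot: [0.735, 0.678, -0.0, 0.0]
wrist_force: [0.7, -0.2, 9.7]
gripper_width: 15.1
gripper_force: 64.9
time_s: 26.92
ee_pos: [457.8, -13.0, 58.9]
tool_rot: [0.735, 0.678, -0.0, -0.0]
wrist_force: [0.0, 0.1, -0.1]
gripper_width: 84.2
gripper_force: 0.0
time_s: 28.05
ee_pos: [539.1, -159.2, 188.7]
tool_rot: [0.735, 0.678, -0.0, -0.001]
wrist_force: [-0.4, -0.8, -0.8]
gripper_width: 84.9
gripper_force: 0.0
[ 539.0315 -158.8479  188.9888    1.4915]
[[184.2  14.4]
 [211.4  34.5]
 [198.8 -99.3]
 [318.9 193.4]]
[([194, 15, 26, 28, 278], [207.4, 30.8])]
[[178 179 179 178 178 226 228 228 228 224 222 224 228 228 228 228 228 228
  229 228 228 229]
 [178 178 178 177 179 226 228 224 213 204 208 203 200 198 211 228 228 227
  229 229 228 229]
 [178 179 178 178 181 224 224 205 208 206 210 206 205 208 194 209 228 228
  228 228 228 229]
 [179 179 178 179 180 211 208 206 206 207 209 208 205 207 207 204 208 228
  229 229 228 229]
 [177 178 177 178 180 184 209 208 207 208 208 208 206 207 208 210 185 170
  229 229 229 229]
 [178 179 181 181 182 201 209 208 208
[... 1774 characters left out ...]
0 230 230 231 230 230 230 230
  230 229 230 229]
 [202 117 118 117 120 120 163 126 225 230 230 229 229 230 230 230 230 230
  229 229 229 229]
 [202 123 118 120 120 120 121 122 176 179 218 220 221 221 221 221 221 229
  230 230 230 230]
 [203 122 117 118 119 118 119 120 107  70  91  90  94  92  93  93 111 112
  100  96  95  96]
 [202 126 118 116 117 121 122 123 112  62 119 120 120 121 186 186 187 186
  187 187 188 188]
 [203 152 119 119 119 119 120 120 114  69 113 116 117 118 117 150 152 174
  158 174 174 175]
 [202 162 117 117 117 118 121 121 120  78 118 122 121 120 120 123 120 163
  167 183 185 185]
 [202 191 117 117 119 120 120 122 121  78 118 120 121 119 119 120 123 121
  122 164 168 169]]
```

```bash
python3 - <<'E'
from h import *
im=np.load('w10.npy'); hsv=cv2.cvtColor(im,cv2.COLOR_RGB2HSV).astype(int); C=cam('wrist')
m=((hsv[:,:,1]<60)).astype(np.uint8); k=np.zeros_like(m); k[175:222,298:342]=m[175:222,298:342]
cs,_=cv2.findContours(k,0,cv2.CHAIN_APPROX_NONE); c=cv2.convexHull(max(cs,key=cv2.contourArea)); M=cv2.moments(c); a=[M['m10']/M['m00'],M['m01']/M['m00']]; print(a,cv2.boundingRect(c),ray(C,a,55).round(1))
for r in range(176,222,3): print(r,' '.join('%02x%02x%02x'%tuple(im[r,c]) for c in range(300,342,3)))
E
```

```text
[319.8998822143698, 191.61719670200236] (311, 182, 19, 20) [[ 540.9 -158.7   55. ]]
176 976e4e 986e4d 9e7351 9c7150 9d7251 996f4f 986f4e 9a7050 9c704e a17653 8f6748 916749 8e6746 8e6749
179 976e4c 966c4b 9e7452 9b704d 9c7150 986e4c 986d4e 976c4b 9c7050 a17553 906847 916848 8f6949 8f6747
182 966e4d 966c4c 9d724f 9b7150 9c704e 3f2d1f 131310 0c0c0d 7c573c a07550 946c4c 926949 906748 8f6748
185 966d4c 956947 9d7251 9a704f 2e2218 1e2021 1f1f20 222423 171717 121511 9b704f 936a49 8e6546 8e6647
188 976c4c 966d4c 9a704e 9a714f 141315 232123 515250 585b59 242121 191a1b 9c714e 966d4c 906746 8f6748
191 986d4c 966c4b 996f4e 91694a 222220 757874 949693 979995 818480 232021 6f513a 966e4d 916a4a 8d6547
194 99704e 976d4d 99704e 8f684a 252426 90938f 919491 949793 929692 202220 9d7451 976d4d 906848 8d6546
197 986e4d 976e4d 9a704d 9c714f 322620 474847 8e918d 939792 444543 222323 9e7351 986d4e 906847 8f6749
200 996f4c 986f4e 9a704f 9e7251 78573f 2b2924 1c1d1f 1a1b1f 1b1c1f 9e7453 9e7350 99704e 906947 8e6748
203 9a704e 986f4d 976e4d 9d7250 996f4e 9c7150 7c5b40 976d4b 986e4e 9d7251 a17554 9a714f 916748 8e6648
206 9b704f 976d4d 976f4e 9d7151 9a704e 9d7252 986f4d 976c4a 9a704e 9e7353 9f7552 9b704f 916849 8e6649
209 9b7151 996f4e 986e4d 9d7150 986e4c 9c7251 9b724f 986d4c 9a6f4e 9c7251 9f7451 9a704f 926b4a 8f6648
212 9a6e4d 9a704f 986c4d 9c7150 9a6f4f 9b7050 996f4e 976c4d 996e4b 9b724f a17552 9c704f 936a4b 8f6749
215 9a6e4f 996f4f 986e4d 996f4c 986d4c 9c7250 9b7150 99704e 9a704f 9b7150 a17553 9e7350 9b714e 8d6444
218 c08f67 986e4c 976f4c 9b7050 9b714f 9a704e 9b7050 976d4c 996f4e 996f4f a17553 9c7251 9e7250 906748
221 dcaa7e daa97b b98961 996f4f 9b7150 9a704f 9c7150 996e4e 976d4d 976e4e a17653 9e7352 9f7451 8e6647
```

```bash
python3 -m creep '[[[0,0.001,0.04,0],[0,0,0.05,0],[0,0,0.03,0],[0,0,0.016,0],[0,0,0.007,0],[0,0,0,0]]]'; python3 -m creep '[[[0,0,0,0],[0,0,0,0],[0,0,0,0],[0,0,0,0],[0,0,0,0],[0,0,0,0]]]' 0.005 40; python3 -m creep '[[[0,0,-0.01,0],[0,0,-0.04,0],[0,0,-0.05,0],[0,0,-0.03,0],[0,0,0,0]]]'
```

```text
time_s: 28.85
ee_pos: [540.5, -159.1, 46.4]
tool_rot: [0.734, 0.679, 0.0, 0.0]
wrist_force: [-0.5, 0.6, -0.1]
gripper_width: 85.6
gripper_force: 0.0
time_s: 29.6
ee_pos: [540.7, -159.8, 46.5]
tool_rot: [0.735, 0.678, 0.0, 0.0]
wrist_force: [-1.2, 1.4, 5.8]
gripper_width: 16.9
gripper_force: 39.0
time_s: 30.22
ee_pos: [541.6, -160.1, 178.9]
tool_rot: [0.735, 0.678, 0.001, 0.002]
wrist_force: [0.8, -0.7, 0.3]
gripper_width: 17.1
gripper_force: 39.1
```

```bash
python3 -m creep '[[[0.03,-0.012,0,0],[0.05,-0.0205,0,0],[0.05,-0.0205,0,0],[0.05,-0.0205,0,0],[0.0526,-0.0214,0,0],[0,0,0,0],[0,0,0.04,0],[0,0,0.03,0],[0,0,0.013,0],[0,0,0,0],[0,0,0,0]]]'; python3 - <<'E'
from h import *
im,C,s=snap('wrist','w11'); p,_=pose(); print(p.round(4)); np.save('w11.npy',im)
T=np.linalg.inv(np.array(arm.get_calibration('wrist')['T_tool_cam'])); Ct=(C[0],T[:3,:3],T[:3,3])
t=proj(Ct,[[0,0,26.5],[0,0,2.5]]); h=proj(C,[[465.6,79.3,49]]); print(t.round(1),h.round(1),s['wrist_force'])
g=cv2.cvtColor(im,cv2.COLOR_RGB2GRAY); x,y=h[0].round().astype(int)
for r in range(y-16,y+42,2): print(r,g[r,x-20:x+21].tolist()[::2])
print(hole(g,h[0],12,130))
E
```

```text
time_s: 31.6
ee_pos: [465.2, 79.5, 93.9]
tool_rot: [0.735, 0.678, 0.0, 0.0]
wrist_force: [-0.2, 0.5, 0.4]
gripper_width: 17.2
gripper_force: 39.2
[465.2101  79.524   94.06     1.4909]
[[317.8 236.1]
 [317.7 253.8]] [[318.4 225.5]] [-0.22111282  0.52146904  0.44829774]
209 [168, 168, 170, 168, 173, 171, 171, 172, 172, 172, 172, 172, 172, 172, 176, 174, 170, 168, 170, 176, 174]
211 [169, 170, 169, 168, 174, 172, 172, 172, 173, 172, 172, 173, 171, 172, 174, 171, 170, 168, 171, 175, 173]
213 [170, 168, 170, 166, 175, 173, 171, 172, 173, 173, 172, 171, 170, 172, 175, 172, 169, 168, 171, 175, 173]
215 [170, 168, 170, 169, 174, 171, 170, 173, 172, 172, 173, 172, 171, 173, 176, 173, 171, 169, 170, 176, 173]
217 [169, 168, 170, 168, 174, 171, 171, 171, 171, 172, 173, 171, 171, 172, 174, 173, 170, 169, 170, 176, 174]
219 [169, 167, 169, 167, 174, 172, 170, 170, 172, 157, 149, 151, 170, 173, 175, 172, 170, 170, 171, 176, 174]
221 [171, 167, 170, 168, 176, 170, 170, 172, 108, 51, 54, 54, 75, 170, 175, 173, 170, 169, 171, 177, 174]
223 [171, 167, 169, 168, 175, 170, 171, 145, 70, 53, 55, 53, 56, 
[... 1413 characters left out ...]

253 [31, 17, 15, 10, 15, 14, 19, 33, 28, 27, 26, 27, 30, 30, 30, 24, 15, 9, 14, 10, 15]
255 [24, 18, 18, 4, 18, 22, 23, 24, 33, 24, 27, 24, 23, 28, 25, 23, 22, 10, 24, 13, 16]
257 [17, 24, 25, 12, 23, 24, 25, 23, 23, 21, 38, 20, 29, 27, 23, 30, 28, 24, 16, 17, 19]
259 [11, 18, 19, 29, 25, 25, 23, 45, 93, 126, 135, 134, 127, 82, 28, 18, 25, 19, 19, 16, 19]
261 [11, 19, 22, 27, 32, 30, 34, 132, 132, 134, 133, 134, 134, 131, 101, 30, 27, 27, 29, 15, 19]
263 [17, 10, 24, 21, 22, 25, 129, 134, 132, 133, 135, 135, 133, 134, 132, 77, 20, 21, 26, 11, 18]
265 [16, 14, 23, 22, 29, 37, 135, 136, 131, 132, 133, 136, 133, 132, 132, 133, 28, 11, 26, 17, 11]
(array([318.25974026, 225.41991342]), (14, 12))
```

```bash
python3 - <<'E'
from h import *
h=toolray([(318.4,225.55)],94.0-49); t=toolray([(318.7,236.6)],26.5); print(h.round(2),t.round(2),(h-t).round(2))
g=cv2.cvtColor(np.load('w11.npy'),cv2.COLOR_RGB2GRAY)
for r in range(232,240): print(r,g[r,308:330].tolist())
E
```

```text
[[-0.2   0.39 45.  ]] [[-0.31  0.57 26.5 ]] [[ 0.11 -0.18 18.5 ]]
232 [172, 170, 171, 169, 171, 173, 171, 172, 163, 146, 145, 145, 152, 169, 170, 171, 174, 174, 173, 173, 173, 170]
233 [171, 171, 172, 171, 171, 171, 172, 171, 171, 160, 151, 149, 152, 163, 170, 172, 173, 176, 175, 173, 172, 173]
234 [172, 170, 171, 172, 172, 172, 171, 159, 149, 114, 71, 66, 82, 123, 153, 170, 173, 173, 173, 174, 172, 171]
235 [171, 170, 172, 172, 171, 172, 156, 114, 66, 60, 59, 57, 59, 54, 103, 152, 171, 175, 174, 172, 173, 172]
236 [171, 170, 171, 171, 172, 163, 107, 60, 63, 67, 61, 61, 63, 63, 60, 97, 154, 173, 174, 173, 171, 171]
237 [172, 172, 171, 172, 171, 133, 74, 56, 61, 55, 57, 60, 62, 57, 61, 60, 119, 171, 173, 173, 171, 173]
238 [171, 171, 171, 171, 156, 92, 68, 59, 57, 47, 54, 54, 57, 57, 47, 49, 106, 171, 174, 172, 173, 172]
239 [170, 171, 154, 145, 93, 56, 59, 41, 18, 32, 45, 42, 41, 20, 12, 19, 42, 152, 171, 172, 173, 172]
```

```bash
python3 -m creep '[[[0,0.0002,0.012,0],[0,0,0.008,0],[0,0,0.006,0],[0,0,0,0]]]';python3 -m creep '[[[0,0,0.006,0],[0,0,0.004,0],[0,0,0,0]]]';python3 -m creep '[[[0,0,0.003,0],[0,0,0.001,0],[0,0,0,0]]]'
```

```text
time_s: 32.15
ee_pos: [464.3, 79.7, 66.5]
tool_rot: [0.735, 0.678, -0.0, -0.0]
wrist_force: [0.1, 0.7, 0.1]
gripper_width: 16.9
gripper_force: 39.2
time_s: 32.52
ee_pos: [464.8, 79.7, 56.9]
tool_rot: [0.735, 0.678, 0.0, 0.0]
wrist_force: [1.1, -0.6, -2.1]
gripper_width: 17.0
gripper_force: 39.0
time_s: 32.9
ee_pos: [464.8, 79.7, 53.1]
tool_rot: [0.735, 0.678, 0.0, 0.0]
wrist_force: [1.9, 0.0, -1.9]
gripper_width: 16.9
gripper_force: 39.0
```

```bash
python3 -m creep '[[[0,0.0003,0.001,0],[0,0,0.0005,0],[0,0,0,0]]]';python3 -m creep '[[[0,0,0.0007,0],[0,0,0,0]]]'
```

```text
time_s: 33.28
ee_pos: [464.9, 79.7, 51.5]
tool_rot: [0.735, 0.678, -0.0, -0.0]
wrist_force: [1.5, -0.5, 0.3]
gripper_width: 16.8
gripper_force: 39.1
time_s: 33.52
ee_pos: [464.9, 79.7, 51.4]
tool_rot: [0.735, 0.678, 0.0, 0.0]
wrist_force: [-1.3, 0.2, 8.0]
gripper_width: 16.9
gripper_force: 40.0
```

```bash
python3 -m creep '[[[0,0,0,0],[0,0,0,0],[0,0,0,0],[0,0,0,0],[0,0,0,0]]]' 0.085; python3 -m creep '[[[0,0,-0.02,0],[0,0,-0.05,0],[0,0,-0.05,0],[0,0,-0.04,0],[-0.05,0,-0.02,0],[-0.05,0,0,0],[-0.04,0,0,0],[0,0,0,0],[0,0,0,0]]]'; python3 - <<'E'
from h import *
im,C,s=snap('wrist','w12'); p,_=pose(); print(p.round(4)); np.save('w12.npy',im)
q=proj(C,[[465.4,79.3,64],[465.4,79.3,49],[458,-12.4,102],[458,-12.4,49]]); print(q.round(1))
g=cv2.cvtColor(im,cv2.COLOR_RGB2GRAY)
for k in (0,2):
    x,y=q[k].round().astype(int); print(k,x,y)
    for r in range(max(0,y-18),y+20,2): print(r,g[r,x-20:x+21:2].tolist())
E
```

```text
time_s: 34.15
ee_pos: [464.9, 79.7, 50.8]
tool_rot: [0.735, 0.678, -0.0, -0.0]
wrist_force: [0.0, -1.1, 0.5]
gripper_width: 85.1
gripper_force: 0.0
time_s: 35.28
ee_pos: [453.7, -59.7, 230.8]
tool_rot: [0.735, 0.678, 0.0, -0.0]
wrist_force: [-0.5, -0.1, 0.5]
gripper_width: 85.2
gripper_force: 0.0
[453.7687 -59.3263 230.8331   1.4915]
[[318.4  42.2]
 [318.4  45.7]
 [318.4 143.7]
 [318.4 138.8]]
0 318 42
24 [182, 183, 182, 183, 184, 183, 183, 183, 182, 183, 181, 182, 184, 181, 181, 181, 182, 182, 181, 181, 181]
26 [175, 174, 172, 173, 173, 173, 173, 173, 172, 174, 173, 173, 173, 172, 165, 164, 172, 172, 171, 172, 171]
28 [79, 77, 94, 96, 95, 97, 96, 78, 76, 76, 76, 74, 77, 74, 92, 94, 93, 93, 93, 78, 70]
30 [189, 189, 189, 188, 189, 188, 189, 161, 162, 188, 188, 178, 187, 188, 187, 186, 188, 188, 188, 165, 161]
32 [215, 215, 216, 215, 215, 216, 215, 215, 145, 183, 90, 70, 157, 214, 216, 216, 215, 214, 216, 216, 215]
34 [216, 215, 216, 215, 216, 215, 215, 198, 77, 71, 69, 70, 68, 119, 189, 216, 215, 215, 216, 215, 216]
36 [215, 215, 215, 216, 215, 216, 169, 76, 69, 102, 166, 163, 79, 69
[... 2676 characters left out ...]
, 135, 137, 139, 135, 135, 128, 172, 176, 174, 173, 178, 175]
152 [145, 147, 148, 148, 146, 151, 146, 146, 113, 129, 134, 138, 124, 118, 143, 144, 147, 145, 146, 147, 148]
154 [87, 83, 86, 85, 84, 85, 85, 85, 81, 86, 77, 86, 84, 85, 84, 85, 85, 83, 86, 87, 85]
156 [118, 118, 117, 117, 118, 118, 116, 117, 116, 117, 117, 116, 115, 115, 116, 118, 115, 117, 117, 117, 119]
158 [113, 112, 112, 112, 111, 114, 114, 113, 114, 113, 113, 114, 112, 113, 112, 113, 115, 110, 114, 115, 112]
160 [110, 110, 111, 111, 111, 111, 110, 108, 112, 113, 112, 110, 109, 111, 112, 110, 108, 111, 111, 111, 112]
162 [122, 121, 121, 122, 120, 119, 120, 120, 120, 120, 119, 118, 119, 119, 117, 120, 117, 117, 118, 116, 119]
```

```bash
python3 - <<'E'
from h import *
print(arm.job_done())
E
```

```text
the job is handed in; nothing more can be done
None
```

I handed the job in at about 35 s of the 72 s: the plate sits flat in the recess, the drift is home in the right hole, and one thumb screw is seated in the left hole with the other still in its block; the final measurements put both where they should be, but no verdict came back.

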